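Slide the flat keg spanner off the riser's edge and put it home on the tool rest

ROBOT

A 6-joint arm with a two-finger parallel gripper is mounted at the origin on the work surface. World frame = base frame: x ahead of the robot, y to its left, z up, the work surface at z = 0. Lengths are in m, angles in rad, forces in N, time in s.
With the tool pointing down it reaches from about 0.4 to 0.825 m from the base axis. Payload 7 kg.
Tool frame: the origin (TCP) lies on the centre line of the jaws, within the pads' length; the fingertips stand arm.tip_reach ahead of it and the grasp point (between the pads) lies 5 mm behind it (arm.tip_reach is the distance from the TCP to the fingertips, in m); z points along the fingers, y is the line along which they close (so a half turn about z gives the same grasp; the last joint's range is limited). The gripper opens to 88 mm and grips with 3 to 60 N. Pads are 19 mm wide; open, the fingers measure 130 mm over their backs; the gripper's body (78 mm by 193 mm) begins 47 mm behind the grasp point.
Start: joints at [-1.06, 0.359, 0.012, 0, -1.224, -0.288], TCP at [0.149, -0.658, 0.241] pointing down, gripper open.
Joint ranges: [-3.07, 3.07], [-1.43, 2.12], [-1.02, 1.25], [-3.03, 1.67], [-3.05, -0], [-3.03, 3.03]. Speed limits (rad/s): [2.39, 2.39, 3.01, 3.14, 3.14, 3.14].

INTERFACE

Orientations are given as [roll, pitch, yaw] about the fixed x, y, z axes, in that order (R = Rz(yaw) Ry(pitch) Rx(roll)).
In Python, from station import status, optics, order, arm gives the robot as it stands. The module is installed in compiled form; this text tells all that it offers.
- The arm moves only by the shell command python3 -m jog 'ROWS' [FORCE]. ROWS is JSON, a list of rows, each a list of 3 entries, a list of its own where there are three numbers: the gripper command: -1 is shut, 1 is fully open, values between are in proportion, then the shift along the tool's x, y, z in mm, then the turn about the tool's z in rad. A call has 1 to 20 rows; each row is the pose to reach, as a shift and turn from the pose commanded when the call began, along the tool's axes at that moment; what a row does not reach only later rows make up. A row lasts 1/8 s, in which the tool goes at most 62.5 mm and 10.7 degrees, less where a joint would pass 70% of its speed; a pose out of reach is approached as far as the arm can. A call with a gripper value outside its range is refused whole. The fingers move at their own pace and stop on an object; FORCE is the grip in N (left out, the last holds). Time passes only in rows, so rows that repeat a pose let the fingers close. It gives the time, the measured TCP pose, the force, the opening and the grip force at its end, in the units of the state.
- status.get_state(): the state, without advancing time (a new reading comes with each control period).
- optics.grab_frame(name): name is "side" or "top" or "wrist"; returns a dict with "color" (384x512x3 uint8, red, green, blue), "mtx" (3x3 intrinsics, pixels), "cam_to_world" (4x4, takes a point from camera to world coordinates). Camera axes: x right, y down, z forward; pixel columns grow to the right and rows downward; lengths in m; the calibration is good to about 2 mm. A picture is of the moment at which its call begins. There is no depth.
- order.job_done(): hands the job in; it is judged then, once.
The state is a dict: "t": time; "q": joint angles; "qd": joint speeds; "joint_efforts": joint torques, N m; "eef_pos": TCP position; "ee_rot": TCP orientation; "force": force on the tool from outside, world axes, zero at the start; "moment": the same for the moment, N m; "width": finger opening in m; "gripper_force": force on a finger pad.
Only numpy, scipy, OpenCV 4.12 (cv2) and the standard library are available. Lean on these libraries where they do the work, as an engineer would, in place of code of your own. Each camera call takes 0.05 s, during which the arm holds its last target. There are 200 camera calls.

TASK

Slide the flat blue-handled keg spanner over the white riser, without picking it up there, until its handle sticks out well over the front edge (about 50 mm), then take it by the overhanging handle and lift it off. Lay it, without dropping it, across both rails of the tool rest between the upturned ends, jaw towards the yellow stop plate, and leave it lying square and pushed home with its prongs against the plate. Leave the tumbler and the valve on the riser where they stand.

Things in the scene. Friction and masses are not known exactly. Their poses are not given: they have to be found in the camera images.
- spanner: flat keg spanner, rigid bar 180 x 44 x 5 mm, about 0.16 kg, balances within 5 mm of its middle; blue handle half, dark steel jaw half ending in two 30 mm prongs 18 mm apart. Starts flat on the riser top, handle towards the robot. Origin: centre of its underside; +x from handle to jaw, z up. A finger pressed down on it drags it by friction
- spanner_handle_end (a point): middle of the end edge of the blue handle, on the underside, 90 mm from the spanner's middle
- spanner_jaw_end (a point): middle of the line across the two prong tips, on the underside, 90 mm from the spanner's middle
- riser: fixed white-topped bench riser, 260 (x) by 380 (y) mm, top 90 mm above the bench, board 20 mm thick, free air in front of it. Origin: on the bench under its centre; x points away from the robot; front edge at x = -130 mm, along y. Stands left or right, turned up to 15 degrees
- riser_edge (a point): middle of the riser's front edge (the one facing the robot), on its top surface
- rack: fixed tool rest on the other side, turned up to 15 degrees: two level steel rails of 10 mm diameter along its y at x = -30 and +60 mm, tops 70 mm above the bench, with upturned ends at y = -60 and +60 mm standing 12 mm above the rails. Base plate 8 mm high from x = -50 mm; free air before the front rail. Origin: on the bench; x points away from the robot
- rack_stop (a point): middle of the front face of the yellow upright stop plate behind the rails, at the height of the rail tops, 90 mm along x from the rack origin; the plate is 150 mm wide and 6 mm thick and rises 25 mm above the rail tops
- tumbler: red drinking tumbler, 72 mm across, 120 mm tall, stands at the back of the riser on its +y side; origin at the centre of its underside
- valve: small upright steel sample valve, 50 mm base, 55 mm tall, stands at the back of the riser on its -y side; origin at the centre of its underside
Things that resemble listed ones, but are neither listed nor needed, are in the scene too. There is more than one size of the spanner; the one meant has the size given above.

How it is judged:
On the way, in this order (a step that is already met when the one before it is completed fails the run):
1. the spanner lies flat on the riser with its handle end at least 35 mm out over the front edge (x of spanner_handle_end in the frame of riser below -0.165 m and height (world z) of spanner between 0.085 and 0.096 m and angle between spanner's own z axis and vertical below 0.08 rad), for 0.2 s.
2. the spanner is held by the fingers and lifted at least 25 mm clear of the riser (contact force between the fingers and spanner above 0.5 N and height (world z) of spanner above 0.115 m), for 0.2 s.
At the end, for the whole second after the job is handed in: The spanner lies still and flat (tilt under 0.06 rad) on both rails of the rest (underside 65 to 76 mm above the bench), its middle within 38 mm of the rest's centre line, square to within 0.15 rad, jaw towards the stop plate and its prongs within 6 mm of the plate (x of spanner_jaw_end in the frame of rack between 0.084 and 0.094 m and y of spanner in the frame of rack between -0.038 and 0.038 m and angle between the x axis of spanner and the x axis of rack, either way round below 0.15 rad and angle between spanner's own z axis and vertical below 0.06 rad and height (world z) of spanner between 0.065 and 0.076 m and linear speed of spanner below 0.01 m/s); the robot touches nothing.
It fails at once if the spanner is lifted off the riser before its handle overhangs the front edge (x of spanner_handle_end in the frame of riser between -0.13 and 0.13 m and y of spanner_handle_end in the frame of riser between -0.19 and 0.19 m and height (world z) of spanner between 0.102 and 0.14 m).
It fails at once if the spanner falls or is flung (faster than 0.45 m/s while the fingers do not touch it) (contact force between the fingers and spanner below 0.05 N and linear speed of spanner above 0.45 m/s).
It fails at once if the spanner comes down to the bench (height (world z) of spanner below 0.04 m).
It fails at once if the tumbler or the valve is moved by more than 30 mm (distance of any of tumbler, valve from where it was at the start of the episode above 0.03 m).
It also fails if it takes over 61 s, if anything falls off the work surface, if the arm or the gripper's body presses on something with over 40 N, if the wrist force passes 120 N, or if a joint passes its speed limit or range.

## Working session

There is one attempt and no reset: what is moved stays moved. The work goes in short steps, Python scripts to look and compute and a shell command to move; the robot and the scene stay as the last step left them, time stands still between calls to the robot, and variables do not carry over. Pictures are saved under pics/ and viewed, at most 10 in all, crops included, and the job is handed in when it is done.

```bash
mkdir -p pics && cat > h.py <<'E'
import numpy as np, cv2
from station import status, optics, order, arm
def grab(n,fn=None):
    f=optics.grab_frame(n)
    if fn: cv2.imwrite('pics/'+fn,f['color'][:,:,::-1])
    return f
def px2w(f,uv,z):
    K=np.array(f['mtx']);T=np.array(f['cam_to_world'])
    uv=np.atleast_2d(np.array(uv,float))
    d=(np.linalg.inv(K)@np.c_[uv,np.ones(len(uv))].T).T@T[:3,:3].T
    o=T[:3,3]; s=(z-o[2])/d[:,2]
    return o+d*s[:,None]
def w2px(f,p):
    K=np.array(f['mtx']);T=np.linalg.inv(np.array(f['cam_to_world']))
    p=np.atleast_2d(np.array(p,float)); c=p@T[:3,:3].T+T[:3,3]; c=c@K.T
    return c[:,:2]/c[:,2:]
E
python3 - <<'E'
from h import *
import pickle
s=status.get_state(); print({k:np.round(v,3) for k,v in s.items()}, arm.tip_reach)
fs={n:grab(n) for n in ('top','side')}
pickle.dump(fs,open('f0.pkl','wb'))
for n in fs: print(n,np.round(fs[n]['mtx'],1).tolist(),np.round(fs[n]['cam_to_world'],3).tolist())
cv2.imwrite('pics/top0.png',cv2.resize(fs['top']['color'][:,:,::-1],(800,600),interpolation=cv2.INTER_CUBIC))
cv2.imwrite('pics/side0.png',fs['side']['color'][:,:,::-1])
E
```

```text
{'t': np.float64(0.0), 'q': array([-1.06 ,  0.359,  0.011, -0.   , -1.224, -0.288]), 'qd': array([-0.001,  0.003,  0.   ,  0.001, -0.001,  0.   ]), 'joint_efforts': array([-2.0000e-03, -5.8272e+01,  2.9305e+01,  6.9970e+00,  7.0000e-03,
       -0.0000e+00]), 'eef_pos': array([ 0.149, -0.658,  0.24 ]), 'ee_rot': array([ 3.14 , -0.   , -2.919]), 'force': array([-0.476, -0.163,  0.741]), 'moment': array([-0.022,  0.051, -0.016]), 'gripper_force': np.float64(0.0), 'width': np.float64(0.088)} 0.014
top [[384.8, 0.0, 255.7], [0.0, 384.8, 193.0], [0.0, 0.0, 1.0]] [[0.019, -0.99, 0.136, 0.358], [-1.0, -0.017, 0.014, -0.024], [-0.012, -0.137, -0.991, 1.15], [0.0, 0.0, 0.0, 1.0]]
side [[422.9, 0.0, 257.1], [0.0, 422.9, 200.9], [0.0, 0.0, 1.0]] [[-0.96, -0.18, 0.216, 0.254], [-0.281, 0.576, -0.768, 0.8], [0.014, -0.797, -0.603, 0.713], [0.0, 0.0, 0.0, 1.0]]
```

View pics/top0.png

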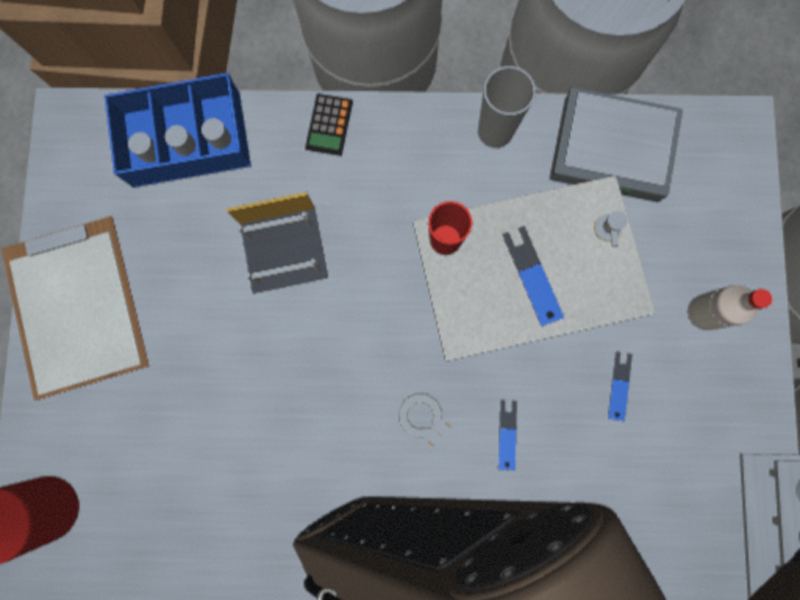

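View pics/side0.png

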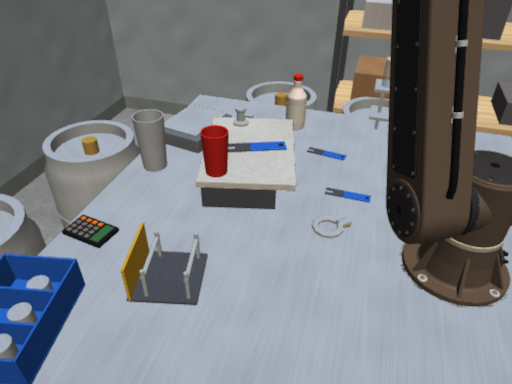

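The top view shows the riser's corners at about (414,222), (617,178), (653,313), (446,360). The large spanner runs from its handle end at (551,322) to its jaw at (514,231). The rack's rails are at (245–307, 230–217) and (251–316, 277–264), and the top of its stop plate runs (229,210)–(308,195). The two small spanners on the bench are decoys.

```bash
python3 - <<'E'
from h import *
import pickle
fs=pickle.load(open('f0.pkl','rb'));f=fs['top']
k=512/800
S=lambda l:(np.array(l,float)+.5)*k-.5
r=px2w(f,S([[414,222],[617,178],[653,313],[446,360]]),.09)
print('riser',r.round(3).tolist())
def fit(model,pts):
    m=np.array(model,float);p=pts[:,:2];mc=m-m.mean(0);pc=p-p.mean(0)
    U,s,V=np.linalg.svd(mc.T@pc);R=(U@V).T
    t=p.mean(0)-R@m.mean(0);return t,np.arctan2(R[1,0],R[0,0]),(p-(m@R.T+t)).round(4).tolist()
print(fit([[.13,.19],[.13,-.19],[-.13,-.19],[-.13,.19]],r))
# spanner segmentation blue in top image within riser
hsv=cv2.cvtColor(f['color'],cv2.COLOR_RGB2HSV)
m=cv2.inRange(hsv,(100,120,60),(130,255,255)); 
n,l,st,c=cv2.connectedComponentsWithStats(m)
for i in range(1,n):
    if st[i,4]>30: print(st[i],c[i].round(1))
i=l[int(290*k),int(540*k)]
rect=cv2.minAreaRect(np.argwhere(l==i)[:,::-1].astype(np.float32)); print(rect)
b=px2w(f,cv2.boxPoints(rect),.095);print(b.round(3).tolist())
e=px2w(f,S([[551,322],[514,231]]),.095);print('sp',e.round(3).tolist(),np.linalg.norm(e[0]-e[1]),np.arctan2(*(e[1]-e[0])[[1,0]]))
rk=px2w(f,S([[245,230],[307,217],[251,277],[316,264]]),.07);print('rails',rk.round(3).tolist(),np.linalg.norm(rk[0]-rk[1]),np.linalg.norm(rk[0]-rk[2]))
st_=px2w(f,S([[229,210],[308,195]]),.095);print('stop',st_.round(3).tolist(),np.linalg.norm(st_[0]-st_[1]))
print(fit([[.06,.06],[.06,-.06],[-.03,.06],[-.03,-.06]],rk))
cv2.imwrite('pics/crop1.png',np.vstack([cv2.resize(f['color'][110:200,140:230,::-1],None,fx=4,fy=4,interpolation=cv2.INTER_CUBIC)]))
E
```

```text
riser [[0.651, -0.032, 0.09], [0.739, -0.401, 0.09], [0.492, -0.457, 0.09], [0.403, -0.092, 0.09]]
(array([ 0.57122545, -0.24591397]), np.float64(0.23496840685946893), [[-0.0025, -0.0016], [-0.0027, -0.0011], [0.003, 0.0037], [0.0022, -0.0011]])
[  67   47   93   72 4289] [112.5  81.8]
[332 169  29  39 562] [345.8 187.9]
[390 242  12  27 263] [395.5 255.3]
[319 274  11  27 271] [324.3 287. ]
((345.9396667480469, 188.02587890625), (37.81625747680664, 15.10024356842041), 66.80140686035156)
[[0.562, -0.22, 0.095], [0.579, -0.258, 0.095], [0.482, -0.298, 0.095], [0.465, -0.26, 0.095]]
sp [[0.472, -0.276, 0.095], [0.636, -0.212, 0.095]] 0.17524848457779557 0.3721174469000946
rails [[0.636, 0.28, 0.07], [0.663, 0.166, 0.07], [0.548, 0.264, 0.07], [0.575, 0.146, 0.07]] 0.1169701652869671 0.08943161804675445
stop [[0.667, 0.304, 0.095], [0.697, 0.161, 0.095]] 0.14582106918636648
(array([0.59091039, 0.21057919]), np.float64(0.2147937821591648), [[-0.0003, -0.0023], [0.0006, 0.001], [-0.0004, 0.0011], [0.0001, 0.0002]])
```

View pics/crop1.png

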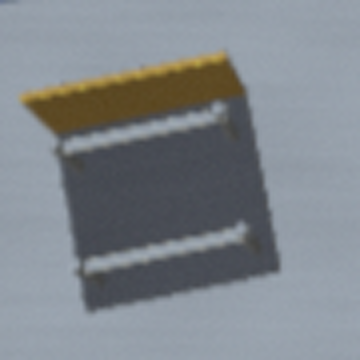

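Everything agrees with the given sizes. The riser is yawed 0.235 and the spanner about 0.39, with its middle near (0.555, -0.244), and the handle end is about 27 mm inside the edge. The rack origin is near (0.591, 0.211) with yaw 0.215. Next I move above the spanner.

```bash
python3 -m jog '[[-1,[-40,27,0],-0.02],[-1,[-85,57,0],-0.05],[-1,[-130,87,0],-0.08],[-1,[-175,117,0],-0.11],[-1,[-220,147,0],-0.14],[-1,[-265,177,0],-0.165],[-1,[-310,207,0],-0.165],[-1,[-355,237,0],-0.165],[-1,[-400,267,0],-0.165],[-1,[-435,290,0],-0.165],[-1,[-460,305,0],-0.165],[-1,[-468,311,0],-0.165],[-1,[-468,311,0],-0.165],[-1,[-468,311,0],-0.165]]' 20; python3 - <<'E'
from h import *
s=status.get_state();print(s['eef_pos'].round(4),s['ee_rot'].round(4),s['force'].round(2))
import pickle
fs={n:grab(n) for n in('wrist','top')};pickle.dump(fs,open('f1.pkl','wb'))
a=np.hstack([cv2.resize(fs['wrist']['color'],(512,384)),cv2.resize(fs['top']['color'][100:250,250:430],(288,240))[:240].copy() if 0 else cv2.copyMakeBorder(cv2.resize(fs['top']['color'][100:250,250:430],(288,240)),0,144,0,0,cv2.BORDER_CONSTANT)])
cv2.imwrite('pics/w1.png',a[:,:,::-1])
E
```

```text
t: 1.85
eef_pos: [0.5361, -0.2522, 0.2405]
ee_rot: [3.141, -0.0, -2.754]
force: [-0.0, -0.5, -0.9]
width: 0.0005
gripper_force: 0.0
[ 0.5361 -0.2522  0.2405] [ 3.1414e+00 -3.0000e-04 -2.7545e+00] [-0.01 -0.52 -0.86]
```

View pics/w1.png

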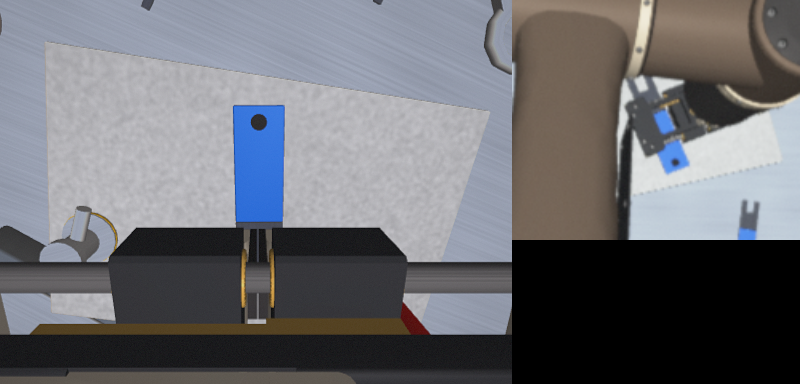

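The wrist view shows the handle end at (259,105), the riser's front edge running from (45,42) to (490,110), and the blue/steel boundary at (259,223). The shut fingers are centred over the spanner at u≈259.

```bash
python3 - <<'E'
from h import *
import pickle
f=pickle.load(open('f1.pkl','rb'))['wrist']
c=px2w(f,[[45,42],[490,110]],.09)
a=px2w(f,[[233,105],[284.5,106],[235.5,222],[282.5,222]],.095)
print(c.round(4).tolist(),np.linalg.norm(c[0]-c[1]),np.linalg.norm(a[0]-a[1]),np.linalg.norm(a[2]-a[3]))
h=(a[0]+a[1])/2;b=(a[2]+a[3])/2;d=(b-h)[:2];L=np.linalg.norm(d);d/=L
print('handle',h,'blue len',L,'yaw',np.arctan2(d[1],d[0]),'mid',h[:2]+.09*d)
e=(c[0]-c[1])[:2];e/=np.linalg.norm(e);n=np.array([-e[1],e[0]]);
if n[0]<0:n=-n
print('riser yaw',np.arctan2(n[1],n[0]),'handle inside edge',n@(h-c[1])[:2],'centre',(c[0]+c[1])[:2]/2+.13*n)
s=status.get_state();p=s['eef_pos'];print('tcp along spanner from handle',d@(p[:2]-h[:2]),'lat',d[0]*(p[1]-h[1])-d[1]*(p[0]-h[0]))
y=s['ee_rot'][2];x=np.array([np.cos(y),np.sin(y)]);yy=np.array([np.sin(y),-np.cos(y)]);print('pull dir -n in tool',-n@x,-n@yy)
E
```

```text
[[0.4915, -0.4569, 0.09], [0.4, -0.0905, 0.09]] 0.37765112787774735 0.04344047403438316 0.04364280360598294
handle [ 0.47173471 -0.27622369  0.095     ] blue len 0.10471082365723007 yaw 0.3914447970302428 mid [ 0.554927  -0.2418865]
riser yaw 0.24474337316387107 handle inside edge 0.02464066310513604 centre [ 0.57183185 -0.24219608]
tcp along spanner from handle 0.06868844358855034 lat -0.002469283422482739
pull dir -n in tool 0.9899437368692109 0.1414616479241726
```

```bash
python3 -m jog '[[-1,[0,-2,40],0],[-1,[0,-2,80],0],[-1,[0,-2,110],0],[-1,[0,-2,122],0],[-1,[0,-2,127],0],[-1,[0,-2,129],0],[-1,[0,-2,130],0],[-1,[0,-2,130],0]]' && python3 -m jog '[[-1,[0,0,0.7],0],[-1,[0,0,1.4],0],[-1,[0,0,1.4],0],[-1,[0,0,1.4],0]]'
```

```text
t: 2.95
eef_pos: [0.538, -0.2535, 0.1112]
ee_rot: [-3.141, 0.001, -2.754]
force: [0.3, 0.1, -0.2]
width: 0.0003
gripper_force: 0.0
t: 3.45
eef_pos: [0.5377, -0.2534, 0.1094]
ee_rot: [-3.141, 0.0, -2.754]
force: [-0.5, 0.3, 2.6]
width: 0.0007
gripper_force: 1.3
```

```bash
python3 -m jog '[[-1,[0,0,0.6],0],[-1,[0,0,1.2],0],[-1,[0,0,1.2],0],[-1,[0,0,1.2],0]]'
```

```text
t: 3.95
eef_pos: [0.538, -0.2537, 0.1093]
ee_rot: [-3.141, 0.001, -2.753]
force: [-3.3, 2.3, 10.8]
width: 0.0005
gripper_force: 5.4
```

```bash
python3 -m jog '[[-1,[2,0,0.3],0],[-1,[5,0,0.4],0],[-1,[9,0,0.4],0],[-1,[13,0,0.4],0],[-1,[17,0,0.4],0],[-1,[20,0,0.4],0],[-1,[20,0,0.4],0]]'; python3 - <<'E'
from h import *
f=grab('wrist');cv2.imwrite('pics/w2.png',f['color'][:,:,::-1])
import pickle;pickle.dump(f,open('f2.pkl','wb'))
E
```

```text
t: 4.82
eef_pos: [0.5211, -0.2615, 0.1093]
ee_rot: [-3.139, 0.004, -2.753]
force: [1.6, 0.5, 8.6]
width: 0.0
gripper_force: 4.3
```

View pics/w2.png

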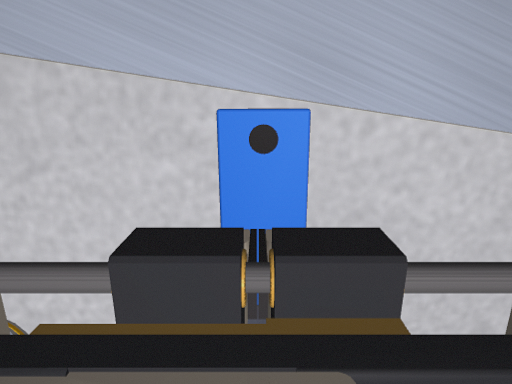

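The handle-end corners are at (218,110) and (310,110), and the edge line runs from (0,54) to (512,133), so the end has come nearer the edge. I'll write a measuring helper for this view.

```bash
cat > m.py <<'E'
from h import *
EN=np.array([np.cos(.24),np.sin(.24)]); E0=np.array([.4457,-.2737])  # riser front edge: normal, middle
def blue(f,z=.095):
    hsv=cv2.cvtColor(f['color'],cv2.COLOR_RGB2HSV); m=cv2.inRange(hsv,(100,120,60),(130,255,255))
    n,l,st,c=cv2.connectedComponentsWithStats(m); i=1+np.argmax(st[1:,4])
    v,u=np.where(l==i); P=px2w(f,np.c_[u,v],z)[:,:2]
    b=cv2.boxPoints(cv2.minAreaRect((P*1000).astype(np.float32)))/1000.
    k=np.argsort(b[:,0]); return b
def rep(f,z=.095):
    b=blue(f,z); s=status.get_state();p=s['eef_pos'][:2]
    e=[b[(i+1)%4]-b[i] for i in range(4)];L=[np.linalg.norm(x) for x in e]
    print('sides',np.round(L[:2],4)); print('corners',b.round(4).tolist())
    # width-long edge farther from tcp = handle end
    yaw=s['ee_rot'][2]+np.pi; cand=[(b[i]+b[(i+1)%4])/2 for i in range(4)]
    t=np.array([np.cos(yaw),np.sin(yaw)]); h=min(cand,key=lambda c:t@(c-p))
    dirs=min([x/np.linalg.norm(x) for x in e]+[-x/np.linalg.norm(x) for x in e],key=lambda d:-d@t)
    print('handle',h.round(4),'yaw',np.arctan2(dirs[1],dirs[0]).round(4),'x past edge',(EN@(h-E0)).round(4),'tcp-h along',(t@(p-h)).round(4),'lat(left+)',(np.array([-t[1],t[0]])@(p-h)).round(4))
E
python3 - <<'E'
from m import *
import pickle
f=pickle.load(open('f2.pkl','rb'))
c=px2w(f,[[0,54],[512,133]],.09)[:,:2];n=c[1]-c[0];n=np.array([-n[1],n[0]])/np.linalg.norm(n);n*=np.sign(n[0]);print('edge n yaw',np.arctan2(n[1],n[0]),'vs E0',n@(c[0]-E0))
rep(f)
E
```

```text
edge n yaw 0.24271988817279055 vs E0 0.0002807486594054581
sides [0.0435 0.0778]
corners [[0.44690001010894775, -0.2646999955177307], [0.4634999930858612, -0.30489999055862427], [0.5353999733924866, -0.2750999927520752], [0.5188000202178955, -0.23489999771118164]]
handle [ 0.4552 -0.2848] yaw 0.3926 x past edge 0.0066 tcp-h along 0.0698 lat(left+) -0.0035
```

The spanner is following without slip, and its end is 6.6 mm from the edge. I pull about 62 mm more.

```bash
python3 -m jog '[[-1,[2,0,0.3],0],[-1,[6,0,0.3],0],[-1,[11,0,0.3],0],[-1,[16,0,0.3],0],[-1,[21,0,0.3],0],[-1,[26,0,0.3],0],[-1,[31,0,0.3],0],[-1,[36,0,0.3],0],[-1,[41,0,0.3],0],[-1,[46,0,0.3],0],[-1,[51,0,0.3],0],[-1,[56,0,0.3],0],[-1,[60,0,0.3],0],[-1,[62,0,0.3],0],[-1,[62,0,0.3],0],[-1,[62,0,0.3],0]]'; python3 - <<'E'
from m import *
f=grab('wrist');cv2.imwrite('pics/w3.png',f['color'][:,:,::-1]);rep(f)
E
```

```text
t: 6.88
eef_pos: [0.4643, -0.2852, 0.1093]
ee_rot: [-3.138, 0.004, -2.753]
force: [2.4, 0.4, 10.8]
width: -0.0
gripper_force: 5.2
sides [0.0436 0.0784]
corners [[0.38999998569488525, -0.2883000075817108], [0.4066999852657318, -0.3285999894142151], [0.47909998893737793, -0.2985000014305115], [0.46239998936653137, -0.2581999897956848]]
handle [ 0.3984 -0.3085] yaw 0.394 x past edge -0.0542 tcp-h along 0.0698 lat(left+) -0.0035
```

54 mm of overhang, no slip, and the spanner is still straight. Now I rise, open and move over the handle.

```bash
python3 -m jog '[[-1,[0,0,-5],0],[-1,[0,0,-25],0],[-1,[0,0,-50],0],[1,[5,0,-60],0],[1,[20,3,-60],0],[1,[34,3.5,-60],0],[1,[36,3.5,-60],0],[1,[36,3.5,-60],0],[1,[36,3.5,-60],0]]' ; python3 - <<'E'
from m import *
f=grab('wrist');cv2.imwrite('pics/w4.png',f['color'][:,:,::-1]);rep(f)
E
```

```text
t: 8.05
eef_pos: [0.4272, -0.2948, 0.1671]
ee_rot: [3.142, -0.0, -2.754]
force: [0.1, -0.4, 0.3]
width: 0.0547
gripper_force: 0.0
sides [0.0436 0.0708]
corners [[0.3898000121116638, -0.288100004196167], [0.40630000829696655, -0.32839998602867126], [0.4717999994754791, -0.30149999260902405], [0.4553000032901764, -0.2612000107765198]]
handle [ 0.3981 -0.3083] yaw 0.39 x past edge -0.0545 tcp-h along 0.0322 lat(left+) 0.0014
```

View pics/w4.png

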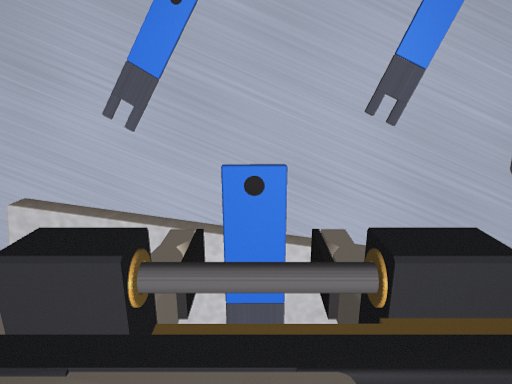

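The handle is centred between the open fingers: its end is at v=165 and it spans u=222–287. The pads are 32 mm from the handle end and clear of the edge. Next I go down and grip.

```bash
python3 -m jog '[[1,[0,0,0],0],[1,[0,0,0],0],[1,[0,0,0],0],[1,[-1,-1,30],0],[1,[-1,-1,55],0],[1,[-1,-1,70],0],[1,[-1,-1,77],0],[1,[-1,-1,79.5],0],[1,[-1,-1,79.5],0]]' 50 && python3 -m jog '[[-1,[0,0,0],0],[-1,[0,0,0],0],[-1,[0,0,0],0],[-1,[0,0,0],0],[-1,[0,0,0],0],[-1,[0,0,0],0]]' 50
```

```text
t: 9.22
eef_pos: [0.4287, -0.2955, 0.0883]
ee_rot: [-3.141, 0.001, -2.754]
force: [0.4, 0.2, 0.2]
width: 0.0876
gripper_force: 0.0
t: 9.98
eef_pos: [0.4284, -0.2954, 0.0878]
ee_rot: [-3.142, -0.0, -2.754]
force: [0.1, 0.4, 0.7]
width: 0.0429
gripper_force: 50.0
```

```bash
python3 -m jog '[[-1,[0,0,-3],0],[-1,[0,0,-10],0],[-1,[0,0,-20],0],[-1,[0,0,-32],0],[-1,[0,0,-45],0],[-1,[0,0,-55],0],[-1,[0,0,-60],0],[-1,[0,0,-60],0],[-1,[0,0,-60],0]]' ; python3 - <<'E'
from m import *
f=grab('wrist');g=grab('side');cv2.imwrite('pics/w5.png',np.hstack([f['color'][:,:,::-1],cv2.copyMakeBorder(cv2.resize(g['color'][80:260,160:340],(288,288)),0,96,0,0,cv2.BORDER_CONSTANT)[:,:,::-1]]))
E
```

```text
t: 11.1
eef_pos: [0.428, -0.2952, 0.1473]
ee_rot: [3.141, -0.001, -2.754]
force: [0.7, 0.6, -1.7]
width: 0.043
gripper_force: 50.0
```

View pics/w5.png

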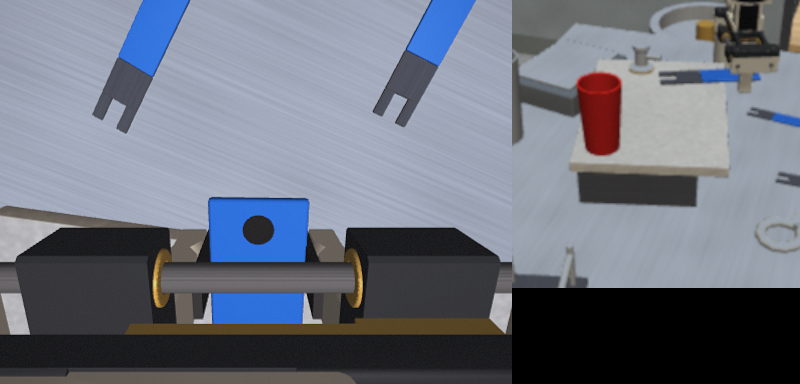

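The spanner is held firmly and level, and the tumbler and valve are untouched. I go up over the tumbler, then across to the rack.

```bash
python3 -m jog '[[-1,[0,0,-15],0],[-1,[0,0,-40],0],[-1,[0,0,-65],0],[-1,[0,0,-90],0],[-1,[0,0,-110],0],[-1,[0,0,-118],0],[-1,[0,0,-120],0],[-1,[0,0,-120],0]]' && python3 -m jog '[[-1,[-8,12,0],0.01],[-1,[-24,36,0],0.03],[-1,[-44,67,0],0.05],[-1,[-66,100,0],0.07],[-1,[-88,133,0],0.09],[-1,[-110,167,0],0.11],[-1,[-132,200,0],0.13],[-1,[-154,233,0],0.15],[-1,[-176,267,0],0.17],[-1,[-198,300,0],0.176],[-1,[-220,333,0],0.176],[-1,[-240,363,0],0.176],[-1,[-258,390,0],0.176],[-1,[-270,408,0],0.176],[-1,[-276,418,0],0.176],[-1,[-276,418,0],0.176],[-1,[-276,418,0],0.176]]' && python3 -m jog '[[-1,[0,0,15],0],[-1,[0,0,45],0],[-1,[0,0,80],0],[-1,[0,0,110],0],[-1,[0,0,130],0],[-1,[0,0,135],0],[-1,[0,0,135],0]]'; python3 - <<'E'
from m import *
import pickle
fs={n:grab(n) for n in('wrist','top','side')};pickle.dump(fs,open('f6.pkl','wb'))
c=lambda n,a,b,d,e,w,h:cv2.resize(fs[n]['color'][a:b,d:e],(w,h),interpolation=cv2.INTER_CUBIC)
cv2.imwrite('pics/p6.png',np.hstack([c('top',90,240,130,280,400,400),c('side',200,320,100,220,400,400)])[:,:,::-1])
s=status.get_state();print(s['eef_pos'],s['ee_rot'])
E
```

```text
t: 12.2
eef_pos: [0.428, -0.2952, 0.2672]
ee_rot: [3.141, -0.001, -2.754]
force: [0.3, -0.6, -2.1]
width: 0.0431
gripper_force: 50.0
t: 14.32
eef_pos: [0.5256, 0.1952, 0.2678]
ee_rot: [-3.141, -0.0, -2.93]
force: [-0.2, 0.0, -1.5]
width: 0.0432
gripper_force: 50.0
t: 15.2
eef_pos: [0.5258, 0.1956, 0.1327]
ee_rot: [-3.141, -0.0, -2.93]
force: [0.6, 0.5, -1.7]
width: 0.0433
gripper_force: 50.0
[0.52627288 0.1962319  0.13371278] [ 3.14091183e+00  1.57807898e-03 -2.92980426e+00]
```

View pics/p6.png

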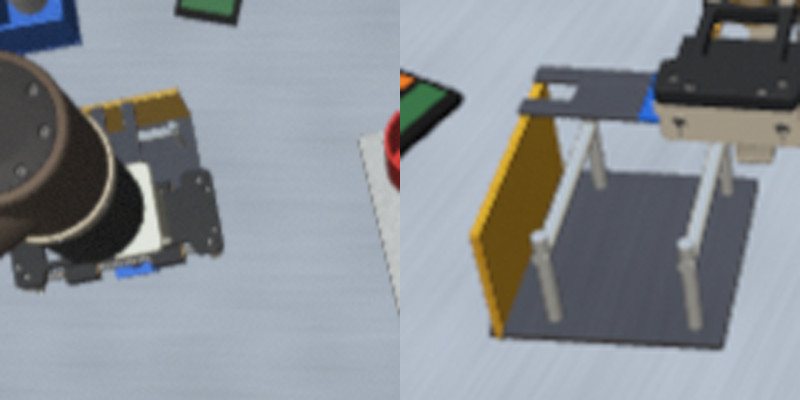

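The spanner is above the rack with its jaw towards the plate. In the side crop the prong tips are at (522,107) and (538,70), the plate's near top corner is at (473,237), and the upturned posts are at (688,241) and (541,238). I'll check the jaw position against the plate.

```bash
python3 - <<'E'
from m import *
import pickle
fs=pickle.load(open('f6.pkl','rb'))
o=np.array([.591,.2106]);y=.212;R=np.array([[np.cos(y),np.sin(y)],[-np.sin(y),np.cos(y)]])
rk=lambda P:(R@(P[:,:2]-o).T).T.round(4).tolist()
T=lambda l:(np.array(l,float)+.5)*.375-.5+[130,90]
S=lambda l:(np.array(l,float)-[400,0]+.5)*.3-.5+[100,200]
f=fs['side']
print('side tips',rk(px2w(f,S([[522,107],[538,70]]),.1335)))
print('side plate top corner (exp .09..096,.075)',rk(px2w(f,S([[473,237]]),.095)))
print('posts (-.03,.06),(.06,.06)',rk(px2w(f,S([[688,241],[541,238]]),.082)))
print('top tips',rk(px2w(fs['top'],T([[95,107],[130,102]]),.136)))
print('top plate right top corner',rk(px2w(fs['top'],T([[180,90]]),.095)))
s=status.get_state();p=s['eef_pos'];print('tcp',rk(p[None]))
E
```

```text
side tips [[0.0817, 0.0104], [0.0823, -0.0254]]
side plate top corner (exp .09..096,.075) [[0.0949, 0.0845]]
posts (-.03,.06),(.06,.06) [[-0.0287, 0.0648], [0.0602, 0.0699]]
top tips [[0.0814, 0.0125], [0.0796, -0.0237]]
top plate right top corner [[0.0966, -0.0719]]
tcp [[-0.0663, -0.0004]]
```

The jaw is about 8 mm short of the plate, as planned. I shift 6 mm left and lower it.

```bash
python3 -m jog '[[-1,[0,3,10],0],[-1,[0,6,25],0],[-1,[0,6,40],0],[-1,[0,6,50],0],[-1,[0,6,56],0],[-1,[0,6,60],0],[-1,[0,6,62],0],[-1,[0,6,62],0]]' && python3 -m jog '[[-1,[0,0,0.7],0],[-1,[0,0,1.4],0],[-1,[0,0,1.4],0],[-1,[0,0,1.4],0]]'
```

```text
t: 16.35
eef_pos: [0.5246, 0.2019, 0.0709]
ee_rot: [3.141, 0.0, -2.93]
force: [0.3, 0.0, -1.7]
width: 0.0425
gripper_force: 50.0
t: 16.85
eef_pos: [0.5245, 0.2018, 0.0694]
ee_rot: [3.142, 0.0, -2.93]
force: [-0.8, -0.1, -1.6]
width: 0.0424
gripper_force: 50.0
```

```bash
python3 -m jog '[[-1,[0,0,0.5],0],[-1,[0,0,1],0],[-1,[0,0,1],0],[-1,[0,0,1],0]]' && python3 -m jog '[[-1,[0,0,0.4],0],[-1,[0,0,0.8],0],[-1,[0,0,0.8],0],[-1,[0,0,0.8],0]]'
```

```text
t: 17.35
eef_pos: [0.5245, 0.2018, 0.0684]
ee_rot: [-3.142, -0.0, -2.93]
force: [-0.0, 0.1, -1.4]
width: 0.043
gripper_force: 50.0
t: 17.85
eef_pos: [0.5245, 0.2019, 0.0677]
ee_rot: [3.142, 0.0, -2.93]
force: [-0.5, -0.3, 1.3]
width: 0.0427
gripper_force: 50.0
```

It is resting on the rails. Now I slide it forward to the plate.

```bash
python3 -m jog '[[-1,[-1,0,0],0],[-1,[-3,0,0],0],[-1,[-5,0,0],0],[-1,[-6,0,0],0],[-1,[-6,0,0],0],[-1,[-6,0,0],0]]' && python3 -m jog '[[-1,[-1,0,0],0],[-1,[-2,0,0],0],[-1,[-2,0,0],0],[-1,[-2,0,0],0]]'
```

```text
t: 18.6
eef_pos: [0.5306, 0.2032, 0.0677]
ee_rot: [3.141, 0.0, -2.93]
force: [0.1, -0.1, 1.4]
width: 0.0434
gripper_force: 50.0
t: 19.1
eef_pos: [0.5324, 0.2035, 0.0676]
ee_rot: [-3.142, 0.0, -2.93]
force: [-0.4, -0.3, 1.5]
width: 0.0428
gripper_force: 50.0
```

```bash
python3 -m jog '[[-1,[-1,0,0],0],[-1,[-1.5,0,0],0],[-1,[-1.5,0,0],0],[-1,[-1.5,0,0],0]]' && python3 -m jog '[[-1,[-1,0,0],0],[-1,[-1.5,0,0],0],[-1,[-1.5,0,0],0],[-1,[-1.5,0,0],0]]'
```

```text
t: 19.6
eef_pos: [0.5339, 0.2039, 0.0676]
ee_rot: [3.142, 0.0, -2.93]
force: [-1.1, -0.8, 1.8]
width: 0.043
gripper_force: 50.0
t: 20.1
eef_pos: [0.5354, 0.2042, 0.0676]
ee_rot: [3.142, 0.0, -2.93]
force: [-1.2, -0.6, 1.2]
width: 0.0428
gripper_force: 50.0
```

```bash
python3 -m jog '[[-1,[-1,0,0],0],[-1,[-1.5,0,0],0],[-1,[-1.5,0,0],0],[-1,[-1.5,0,0],0]]' && python3 -m jog '[[-1,[-1,0,0],0],[-1,[-1.5,0,0],0],[-1,[-1.5,0,0],0],[-1,[-1.5,0,0],0]]'; python3 - <<'E'
from m import *
import pickle
fs={n:grab(n) for n in('wrist','top','side')};pickle.dump(fs,open('f7.pkl','wb'))
c=lambda n,a,b,d,e,w,h:cv2.resize(fs[n]['color'][a:b,d:e],(w,h),interpolation=cv2.INTER_CUBIC)
cv2.imwrite('pics/p7.png',np.hstack([c('top',90,240,130,280,400,400),c('side',200,320,100,220,400,400)])[:,:,::-1])
E
```

```text
t: 20.6
eef_pos: [0.5366, 0.2044, 0.0675]
ee_rot: [-3.142, -0.0, -2.93]
force: [-2.2, -0.3, 3.0]
width: 0.0429
gripper_force: 50.0
t: 21.1
eef_pos: [0.5368, 0.2043, 0.0675]
ee_rot: [-3.141, -0.002, -2.93]
force: [-8.1, 0.4, 8.3]
width: 0.0427
gripper_force: 50.0
```

View pics/p7.png

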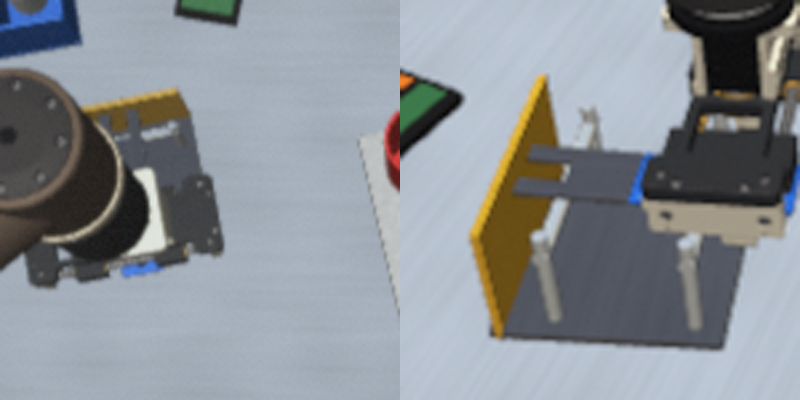

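The prongs meet the plate in the side crop at (515,185) and (530,152), and the force has risen to 8 N with the motion stopped. I relax the push, release and rise.

```bash
python3 -m jog '[[-1,[0.8,0,-0.4],0],[-1,[0.8,0,-0.4],0],[-1,[0.8,0,-0.4],0]]' 15 && python3 -m jog '[[0.3,[0,0,0],0],[0.3,[0,0,0],0],[0.3,[0,0,0],0],[0.3,[0,0,0],0],[0.3,[0,0,0],0],[0.3,[0,0,0],0]]' && python3 -m jog '[[0.3,[0,0,-5],0],[0.3,[0,0,-20],0],[0.3,[0,0,-45],0],[0.3,[0,0,-80],0],[0.3,[20,0,-110],0],[0.3,[60,0,-125],0],[0.3,[100,0,-130],0],[0.3,[120,0,-130],0],[0.3,[120,0,-130],0]]'; python3 - <<'E'
from m import *
import pickle
fs={n:grab(n) for n in('wrist','top','side')};pickle.dump(fs,open('f8.pkl','wb'))
c=lambda n,a,b,d,e,w,h:cv2.resize(fs[n]['color'][a:b,d:e],(w,h),interpolation=cv2.INTER_CUBIC)
cv2.imwrite('pics/p8.png',np.hstack([c('top',90,240,130,280,400,400),c('side',200,320,100,220,400,400)])[:,:,::-1])
E
```

```text
t: 21.62
eef_pos: [0.537, 0.2043, 0.0676]
ee_rot: [-3.141, -0.001, -2.93]
force: [-3.2, -1.2, 1.1]
width: 0.0435
gripper_force: 15.0
t: 22.38
eef_pos: [0.5375, 0.2046, 0.068]
ee_rot: [3.142, 0.0, -2.93]
force: [0.3, -0.1, -0.9]
width: 0.0572
gripper_force: 0.0
t: 23.5
eef_pos: [0.4195, 0.1794, 0.1991]
ee_rot: [3.14, 0.002, -2.929]
force: [2.3, 0.7, 0.1]
width: 0.0567
gripper_force: 0.0
```

View pics/p8.png

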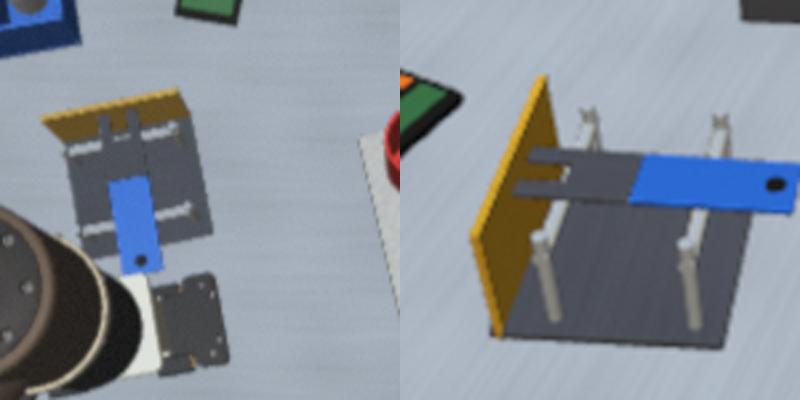

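The spanner lies level across both rails, centred between the posts, with its prongs at the plate (side crop (515,187) and (530,153)). The gripper is clear, so I hand the job in.

```bash
python3 -c "
from station import order
print(order.job_done())"
```

```text
the job is handed in; nothing more can be done
None
```

The spanner was slid about 54 mm out over the riser's front edge and lifted off by its handle. It now lies across both rails with its prongs against the yellow plate, looking square and level in the last pictures; the job was handed in at about 24 s and no verdict was shown.

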